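# Caliper the sleeve, then hold the valve spool out to the pointer

### The job

Slide the bench caliper's moving jaw shut on the steel sleeve that stands between the jaws until the sleeve is firmly pinched, and leave the jaw there. Then pull the valve body's spring-loaded spool out by its upright grip until its collar is level with the pointer on the jaw, and finish while still holding the spool there: it springs back if let go. Leave the other two sleeves, the gear and the jar where they are.

Things in the scene. Friction and masses are not known exactly. Their poses are not given: they have to be found in the camera images.
- fixture: Dark steel base plate fixed on the bench, 12 mm thick, spanning x -130..190, y -170..125 mm about its origin (on the bench surface). Its x axis points away from the robot, along both slides; y left, z up. It carries an aluminium valve body casting (x 35..185, y 0..115 mm, 81 mm high), whose spool runs along y = +55 mm, and a bench caliper along y = -55 mm.
- fixed_jaw: Fixed steel jaw of the caliper, 22 x 34 mm, top 50 mm above the bench. Its origin and axes are the fixture's; its measuring face looks to -x and lies at x = +60, y = -55 mm.
- jaw (a joint): Caliper's sliding jaw: value = gap between the jaw faces in m (0 to 0.085). Push it to the fixture's +x to shut it; friction about 3 N, it stays where left. It pushes the sleeve over the plate up to the fixed jaw; then the gap is the sleeve's diameter. Firmly pinched: over 3 N at both jaws for 0.2 s.
- jaw_grip (a point): Middle of the upright thumb grip on the sliding jaw, 95 mm above the bench: a steel tab 12 mm (fixture x) x 24 mm (y), free from 48 to 110 mm above the bench. The jaw's measuring face is 45 mm from it towards fixture +x; the jaw block (60 x 34 mm) is 48 mm high.
- pointer (a point): Tip of the thin pointer bar that sticks out from the sliding jaw towards the spool, 45 mm above the bench, ending 20 mm beside the spool's axis. It moves with the jaw, 5 mm to the fixture's -x of jaw_grip. The collar is level with it when both have the same x in the fixture frame, that is when joint spool = joint jaw.
- spool (a joint): Spring-return spool of the valve casting; value = how far it is pulled out in m (0 = home, stop at 0.060). It is pulled out to the fixture's -x. The spring pulls it back with 3.6 N at home plus 0.12 N per mm.
- spool_grip (a point): Point in the middle of the upright grip at the end of the spool, 95 mm above the bench. The grip is a steel tab 12 mm (along fixture x) x 26 mm (along y), top 110 mm, bottom 38 mm above the bench, 60 mm from the collar towards fixture -x (79 mm clear of the casting when home).
- collar (a point): Centre of the spool's collar, a disc 28 mm in diameter and 8 mm wide along the spool, axis 50 mm above the bench. It moves with the spool.
- sleeve_small: Turned steel sleeve standing upright, diameter 20 mm, height 35 mm. Origin at the centre of its underside. One of the three sleeves (20, 28 and 36 mm) stands between the caliper jaws, near x = 37 mm, y = -55 mm in the fixture frame; which one varies. The other two stand on the plate near y = -130 mm and are left alone.
- sleeve_medium: Turned steel sleeve standing upright, diameter 28 mm, height 35 mm. Origin at the centre of its underside. One of the three sleeves (20, 28 and 36 mm) stands between the caliper jaws, near x = 37 mm, y = -55 mm in the fixture frame; which one varies. The other two stand on the plate near y = -130 mm and are left alone.
- sleeve_large: Turned steel sleeve standing upright, diameter 36 mm, height 35 mm. Origin at the centre of its underside. One of the three sleeves (20, 28 and 36 mm) stands between the caliper jaws, near x = 37 mm, y = -55 mm in the fixture frame; which one varies. The other two stand on the plate near y = -130 mm and are left alone.
- gear: Bystander: dark steel gear lying flat on the bench, 73 mm across, 30 mm high, origin at its underside's centre.
- jar: Bystander: amber glass jar with white cap, 54 mm in diameter, 75 mm high, origin at its underside's centre.

How it is judged:
On the way, in this order (a step that is already met when the one before it is completed fails the run):
1. the sleeve between the jaws is pinched between fixed and sliding jaw ((contact force between each of jaw, fixed_jaw and sleeve_small above 3 N or contact force between each of jaw, fixed_jaw and sleeve_medium above 3 N or contact force between each of jaw, fixed_jaw and sleeve_large above 3 N)), for 0.2 s.
2. the spool is held out by the gripper with its collar level with the pointer, the jaw still shut on the sleeve (((x of sleeve_small in the frame of fixture between 0.02 and 0.06 m and y of sleeve_small in the frame of fixture between -0.075 and -0.035 m and angle between sleeve_small's own z axis and vertical below 0.1 rad and value of joint jaw between 0.0175 and 0.0225 m) or (x of sleeve_medium in the frame of fixture between 0.02 and 0.06 m and y of sleeve_medium in the frame of fixture between -0.075 and -0.035 m and angle between sleeve_medium's own z axis and vertical below 0.1 rad and value of joint jaw between 0.0255 and 0.0305 m) or (x of sleeve_large in the frame of fixture between 0.02 and 0.06 m and y of sleeve_large in the frame of fixture between -0.075 and -0.035 m and angle between sleeve_large's own z axis and vertical below 0.1 rad and value of joint jaw between 0.0335 and 0.0385 m)) and x of collar in the frame of pointer between -0.004 and 0.004 m and contact force between the fingers and spool above 2 N and velocity of joint spool between -0.01 and 0.01 m/s), for 0.3 s.
At the end, for the whole second after the job is handed in: The sliding jaw is still shut on the upright sleeve (gap within 2.5 mm of its diameter), the spool's collar is within 4 mm of the pointer along the slide and still, and the fingers are carrying the spring load (more than 2 N on the spool, which rests on nothing loose) (all of step 2 and not (contact force between spool and sleeve_small above 0.3 N) and not (contact force between spool and sleeve_medium above 0.3 N) and not (contact force between spool and sleeve_large above 0.3 N) and not (contact force between spool and gear above 0.3 N) and not (contact force between spool and jar above 0.3 N)); the arm keeps its last pose, push and grip.
It fails at once if the sleeve small is shoved away or knocked over (distance of sleeve_small from where it was at the start of the episode above 0.03 m or angle between sleeve_small's own z axis and vertical above 0.5 rad).
It fails at once if the sleeve medium is shoved away or knocked over (distance of sleeve_medium from where it was at the start of the episode above 0.03 m or angle between sleeve_medium's own z axis and vertical above 0.5 rad).
It fails at once if the sleeve large is shoved away or knocked over (distance of sleeve_large from where it was at the start of the episode above 0.03 m or angle between sleeve_large's own z axis and vertical above 0.5 rad).
It fails at once if the gear is shoved away or knocked over (distance of gear from where it was at the start of the episode above 0.03 m or angle between gear's own z axis and vertical above 0.5 rad).
It fails at once if the jar is shoved away or knocked over (distance of jar from where it was at the start of the episode above 0.03 m or angle between jar's own z axis and vertical above 0.5 rad).
It also fails if it takes over 40 s, if anything falls off the work surface, if the arm or the gripper's body presses on something with over 40 N, if the wrist force passes 120 N, or if a joint passes its speed limit or range.

### The arm

A 6-joint arm with a two-finger parallel gripper is mounted at the origin on the work surface. World frame = base frame: x ahead of the robot, y to its left, z up, the work surface at z = 0. Lengths are in m, angles in rad, forces in N, time in s.
With the tool pointing down it reaches from about 0.25 to 0.775 m from the base axis. Payload 4 kg.
Tool frame: the origin (TCP) lies between the finger pads; the fingertips stand 14 mm ahead of it and the grasp point (between the pads) lies 5 mm behind it; z points along the fingers, y is the direction in which the jaws open and shut (so a half turn about z gives the same grasp; the last joint's range is limited). The gripper opens to 94 mm and grips with 3 to 60 N. Pads are 16 mm wide; open, the fingers measure 119 mm over their backs; the gripper's body (75 mm by 177 mm) begins 78 mm behind the grasp point.
Start: joints at [1.226, 0.087, 1.371, -0, 1.684, -0.103], TCP at [0.132, 0.534, 0.22] pointing down, gripper open.
Joint ranges: [-3.1, 3.1], [-0.76, 2.03], [0.27, 2.55], [-1.08, 4.22], [0.17, 2.65], [-2.57, 2.57]. Speed limits (rad/s): [2.79, 2.79, 3.14, 3.14, 3.14, 3.14].

### API

Orientations are given as [roll, pitch, yaw] about the fixed x, y, z axes, in that order (R = Rz(yaw) Ry(pitch) Rx(roll)).
In Python, from bench import robot, cams, spotter gives the robot as it stands.
- The arm moves only by the shell command python3 -m inch 'ROWS'. ROWS is JSON, a list of rows, each an object of numbers: "grip": the opening, from 0 (shut) to 1 (fully open); "dx", "dy", "dz": the shift along the tool's x, y, z in units of 25 mm (1.0 is 25 mm); "rx", "ry", "rz": the turn, a rotation vector about the tool's x, y, z in units of 5 degrees (1.0 is 5 degrees). A call has 1 to 12 rows; each row shifts and turns the pose as measured when the row begins, along the tool's axes as they then stand; what a row does not reach is not made up. A row lasts 1/8 s, in which the tool goes at most 62.5 mm and 10.7 degrees, less where a joint would pass 70% of its speed; a pose out of reach is approached as far as the arm can. A call is refused whole if a number of a shift passes 1 or a number of a turn 1, either way. A call with a gripper value outside its range is refused whole. The fingers move at their own pace and stop on an object; the grip force is fixed at half the most. Time passes only in rows, so rows that do not move let the fingers close. It gives the time, the measured TCP pose, the force and the opening at its end, in the units of the state.
- robot.get_obs(): the state, without advancing time (a new reading comes with each control period).
- cams.snapshot(name): name is "scene" or "side" or "wrist"; returns a dict with "frame" (384x512x3 uint8, red, green, blue), "intrinsics" (3x3 intrinsics, pixels), "eye" and "orientation" of the camera in the world. Camera axes: x right, y up, looking along -z (the intrinsics and any distortion apply to the point x, -y, -z); pixel columns grow to the right and rows downward; lengths in m; the calibration is good to about 2 mm. A picture is of the moment at which its call begins. There is no depth.
- robot.close_job(): hands the job in, once; it reports no verdict.
Trained networks look in a picture, given as the dict that the camera call returned (one of the last four; its "shot" number tells which), for a name from the list of things; names that differ only in an ending like _2 or _b are one class to them, and where a whole thing is asked for, a point or a joint stands for the part that bears it (a point fixed in the world has none). Each returns a list of dicts, best first, with "score" (0 to 1); they miss things now and then, are a little off and sometimes report something else, mostly with a low value. They report only what shows in the picture. A call takes as long as a camera call.
- spotter.regions_of(picture, query): "pixels" (384x512 bool, what is visible of it) and "extent" ([left, top, right, bottom] in pixels, round what is visible of it).
- spotter.place_of(picture, query): "pixel" ([column, row] in pixels: a listed point, or the origin of a listed thing).
The state is a dict: "time": time; "joint_positions": joint angles; "qvel": joint speeds; "joint_torque": joint torques, N m; "tool_pos": TCP position; "ee_rot": TCP orientation; "wrist_force": force on the tool from outside, world axes, zero at the start; "wrist_torque": the same for the moment, N m; "width": finger opening in m.
Only numpy, scipy, OpenCV 4.12 (cv2) and the standard library are available. Lean on these libraries where they do the work, as an engineer would, in place of code of your own. Each camera call takes 0.05 s, during which the arm holds its last target.

## Working session

There is one attempt and no reset: what is moved stays moved. The work goes in short steps, Python scripts to look and compute and a shell command to move; the robot and the scene stay as the last step left them, time stands still between calls to the robot, and variables do not carry over. Pictures are saved under pics/ and viewed, and the job is handed in when it is done.

```bash
mkdir -p pics; ls
cat > h.py <<'E'
import numpy as np, cv2
from bench import robot, cams, spotter
def save(p,n): cv2.imwrite('pics/'+n+'.png', cv2.cvtColor(p['frame'],cv2.COLOR_RGB2BGR))
def R(p):
    o=np.array(p['orientation'],float)
    if o.shape==(3,3): return o
    from scipy.spatial.transform import Rotation as Q
    return Q.from_euler('xyz',o).as_matrix() if o.size==3 else None
def ray(p,px):
    K=np.array(p['intrinsics']); v=np.linalg.solve(K,[px[0],px[1],1.]); v=np.array([v[0],-v[1],-v[2]])
    d=R(p)@v; return np.array(p['eye'],float), d/np.linalg.norm(d)
def proj(p,X):
    c=R(p).T@(np.array(X)-np.array(p['eye'])); q=np.array(p['intrinsics'])@np.array([c[0],-c[1],-c[2]]); return q[:2]/q[2]
def atz(p,px,z):
    e,d=ray(p,px); return e+d*(z-e[2])/d[2]
def tri(rs):
    A=np.zeros((3,3));b=np.zeros(3)
    for e,d in rs:
        M=np.eye(3)-np.outer(d,d);A+=M;b+=M@e
    x=np.linalg.solve(A,b); return x,[float(np.linalg.norm((np.eye(3)-np.outer(d,d))@(x-e))) for e,d in rs]
E
python3 - <<'E'
from h import *
o=robot.get_obs(); print({k:np.round(v,3).tolist() for k,v in o.items()})
P={}
for n in ['scene','side','wrist']:
    p=cams.snapshot(n); P[n]=p; save(p,n+'0'); print(n,[k for k in p], p['eye'],p['orientation'],p['intrinsics'])
names=['jaw_grip','pointer','spool_grip','collar','sleeve_small','sleeve_medium','sleeve_large','gear','jar','fixture','fixed_jaw']
for q in names:
    rs=[]
    for n in P:
        l=spotter.place_of(P[n],q)
        print(q,n,[(np.round(x['pixel'],1).tolist(),round(x['score'],2)) for x in l[:3]])
        if l and l[0]['score']>.4 and n!='wrist': rs.append(ray(P[n],l[0]['pixel']))
    if len(rs)>1: print('   ',tri(rs))
E
```

```text
pics
{'time': 0.0, 'joint_positions': [1.226, 0.088, 1.372, 0.0, 1.684, -0.103], 'qvel': [-0.0, 0.001, -0.001, -0.001, -0.0, -0.001], 'joint_torque': [-0.001, -34.018, -30.243, 0.072, 0.033, -0.0], 'tool_pos': [0.132, 0.534, 0.218], 'ee_rot': [-3.139, -0.0, 2.9], 'wrist_force': [-0.296, -0.711, 0.44], 'wrist_torque': [-0.053, 0.017, -0.016], 'width': 0.094}
scene ['frame', 'intrinsics', 'eye', 'orientation', 'shot'] [1.2479552  0.32814139 0.73623667] [ 0.84078031 -0.01780296  2.04243466] [[395.54812775   0.         259.98745272]
 [  0.         395.54812775 183.08721114]
 [  0.           0.           1.        ]]
side ['frame', 'intrinsics', 'eye', 'orientation', 'shot'] [ 0.58005058 -0.6169733   0.59551598] [ 9.04543800e-01 -2.06609257e-02  1.08834854e-04] [[369.85567567   0.         249.73170292]
 [  0.         369.85567567 194.05024624]
 [  0.           0.           1.        ]]
wrist ['frame', 'intrinsics', 'eye', 'orientation', 'shot'] [0.06549028 0.55023736 0.38450444] [-0.23652693  0.00250991  1.32859213] [[341.35872808   0.         254.62989854]
 [  0.         341.35872808 188
[... 1447 characters left out ...]
70965096168e-05])
gear scene [([278.9, 209.3], 0.88), ([207.9, 149.9], 0.23)]
gear side [([244.2, 215.3], 0.81)]
gear wrist []
    (array([0.57849516, 0.05613681, 0.0010898 ]), [0.0004885526552084266, 0.0004885526552084457])
jar scene [([173.7, 145.8], 0.92)]
jar side [([236.1, 238.4], 0.5)]
jar wrist []
    (array([ 0.59557514, -0.2069333 ,  0.15372762]), [0.03628201586345596, 0.03628201586345589])
fixture scene [([225.6, 180.6], 0.87), ([172.5, 143.8], 0.71)]
fixture side [([227.4, 277.0], 0.88), ([199.3, 238.6], 0.41)]
fixture wrist []
    (array([ 0.54474419, -0.12678283, -0.00387326]), [0.0027089748423507315, 0.002708974842350717])
fixed_jaw scene []
fixed_jaw side []
fixed_jaw wrist []
```

Run:
```python
import cv2
for n,(x,y,w,h) in {'scene0':(120,80,240,180),'side0':(110,160,300,224)}.items():
    a=cv2.imread(f'pics/{n}.png'); cv2.imwrite(f'pics/{n}c.png',cv2.resize(a[y:y+h,x:x+w],None,fx=2.6,fy=2.6,interpolation=cv2.INTER_CUBIC))
```

```text
(no output)
```

View pics/scene0c.png

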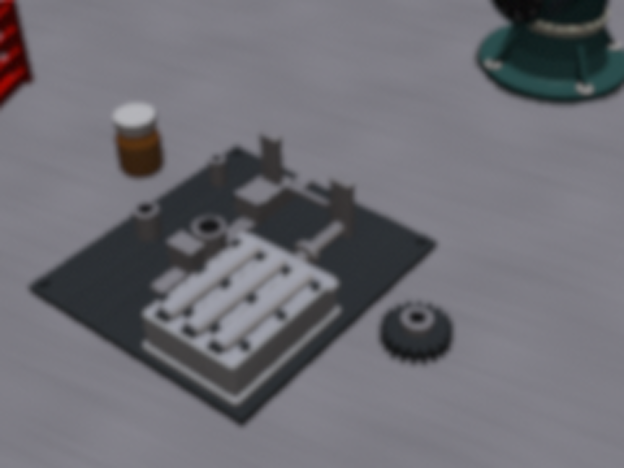

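View pics/side0c.png

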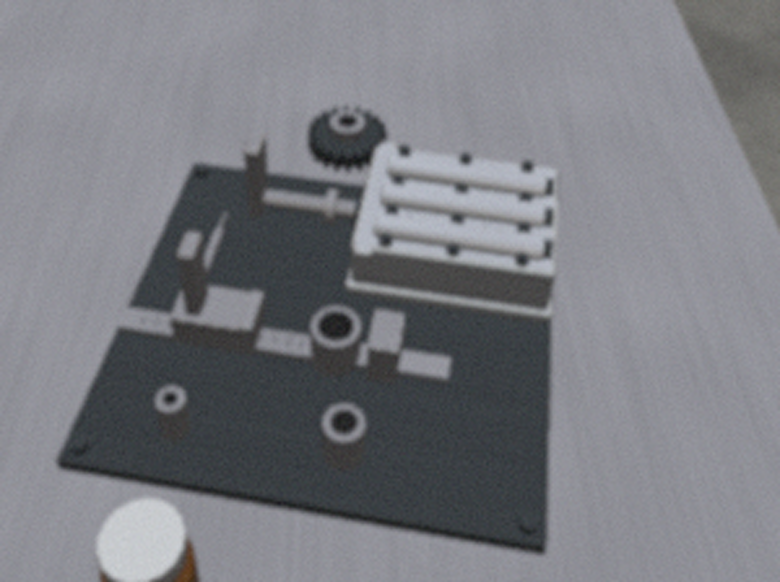

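View pics/side0.png

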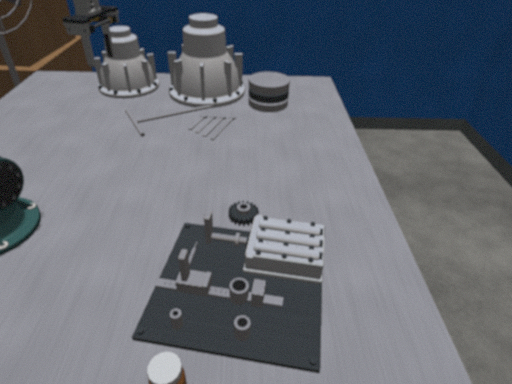

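The side view shows the large sleeve between the jaws at about (239,287). The small one is at (176,314) and the medium at (242,323). The tab tops are at about (183,252) for the jaw and (208,218) for the spool. Next I'll fit the fixture pose.

```bash
cat > fit.py <<'E'
from h import *
from scipy.optimize import least_squares
S=cams.snapshot('scene');D=cams.snapshot('side')
C=dict(a=(-.13,.125,.012),b=(-.13,-.17,.012),c=(.19,-.17,.012),d=(.19,.125,.012))
obs=[(S,C['b'],(211.5,136.9)),(S,C['a'],(287.3,173.1)),(S,C['d'],(213.1,241.3)),(S,C['c'],(132.3,190.6)),
 (D,C['a'],(185,223.5)),(D,C['b'],(133.1,338.1)),(D,C['c'],(319.8,370.3)),
 (S,'J',(223.8,134.6)),(D,'J',(183,252)),(S,'P',(251.5,151.5)),(D,'P',(208.5,217.7)),
 (S,(.037,-.055,.047),(200.3,166.8)),(D,(.037,-.055,.047),(239,285.5))]
def W(v,X):
    c,s=np.cos(v[2]),np.sin(v[2]); return np.array([v[0]+c*X[0]-s*X[1],v[1]+s*X[0]+c*X[1],X[2]])
def pt(v,q):
    if q=='J': return W(v,(v[3],-.055,.110))
    if q=='P': return W(v,(v[4],.055,.110))
    return W(v,q)
f=lambda v:np.concatenate([proj(p,pt(v,q))-np.array(u) for p,q,u in obs])
r=least_squares(f,[.53,-.12,-.1,-.07,-.04],loss='soft_l1')
print(np.round(r.x,4),np.degrees(r.x[2])); print(np.round(f(r.x).reshape(-1,2),1).tolist())
v=r.x
for n,q in [('jaw_grip',(v[3],-.055,.095)),('spool_grip',(v[4],.055,.095))]: print(n,W(v,q))
E
python3 fit.py
```

```text
[ 0.5473 -0.1256 -0.1714 -0.0662 -0.0488] -9.819018019090107
[[-1.0, -2.2], [0.5, -1.4], [-1.0, -0.5], [-2.4, -2.0], [-0.5, -2.4], [-1.8, -2.2], [0.9, -0.8], [-0.3, -3.9], [0.1, 0.4], [-0.5, -3.1], [0.3, -4.5], [-0.6, -0.0], [1.5, -1.5]]
jaw_grip [ 0.47272145 -0.1685293   0.095     ]
spool_grip [ 0.50863179 -0.06310906  0.095     ]
```

```bash
cat > plan.py <<'E'
import sys
from h import *
from scipy.spatial.transform import Rotation as Q
def plan(tp,yaw,nmax=12,step=1.0):
    o=robot.get_obs(); p=np.array(o['tool_pos']); Rm=Q.from_euler('xyz',o['ee_rot'])
    T=Q.from_euler('xyz',[np.pi,0,yaw])
    d=Rm.inv().apply(np.array(tp)-p)*1000; r=np.degrees((Rm.inv()*T).as_rotvec())
    print('tool-frame mm',np.round(d,1),'rotdeg',np.round(r,1),'pos',np.round(p,4),'t',round(float(o['time']),2))
    rows=[]
    for k in range(nmax):
        d=Rm.inv().apply(np.array(tp)-p)/.025; rv=np.degrees((Rm.inv()*T).as_rotvec())/5
        if np.abs(d).max()<.02 and np.abs(rv).max()<.02: break
        s=np.round(d/max(1,np.abs(d).max()/step),2); t=np.round(np.clip(rv,-1,1),2)
        rows.append([*s,*t]); p=p+Rm.apply(s*.025); Rm=Rm*Q.from_rotvec(np.radians(t*5))
    for r_ in rows: print(np.array(r_).tolist())
E
python3 - <<'E'
from plan import *
plan([.48,-.12,.25],1.40,12)
E
```

```text
tool-frame mm [-494.8 -551.6  -30.5] rotdeg [ 0.  -0.  85.9] pos [0.1317 0.534  0.2195] t 1.9
[-0.9, -1.0, -0.06, 0.0, -0.0, 1.0]
[-1.0, -0.94, -0.06, 0.0, -0.0, 1.0]
[-1.0, -0.78, -0.05, 0.0, -0.0, 1.0]
[-1.0, -0.65, -0.05, 0.0, -0.0, 1.0]
[-1.0, -0.53, -0.05, 0.0, -0.0, 1.0]
[-1.0, -0.43, -0.04, 0.0, -0.0, 1.0]
[-1.0, -0.33, -0.04, 0.0, -0.0, 1.0]
[-1.0, -0.23, -0.04, -0.0, -0.0, 1.0]
[-1.0, -0.14, -0.04, -0.0, -0.0, 1.0]
[-1.0, -0.05, -0.04, -0.0, -0.0, 1.0]
[-1.0, 0.03, -0.04, -0.0, -0.0, 1.0]
[-1.0, 0.12, -0.04, -0.0, -0.0, 1.0]
```

```bash
python3 -m inch '[{"dx":-0.9,"dy":-1,"dz":-0.06,"rz":1},{"dx":-1,"dy":-0.95,"dz":-0.06,"rz":1},{"dx":-1,"dy":-0.8,"dz":-0.05,"rz":1},{"dx":-1,"dy":-0.65,"dz":-0.05,"rz":1},{"dx":-1,"dy":-0.55,"dz":-0.05,"rz":1},{"dx":-1,"dy":-0.45,"dz":-0.05,"rz":1},{"dx":-1,"dy":-0.35,"dz":-0.05,"rz":1},{"dx":-1,"dy":-0.25,"dz":-0.05,"rz":1},{"dx":-1,"dy":-0.15,"dz":-0.05,"rz":1},{"dx":-1,"dy":-0.05,"dz":-0.05,"rz":1},{"dx":-1,"dy":0.05,"dz":-0.05,"rz":1},{"dx":-1,"dy":0.1,"dz":-0.05,"rz":1}]'
python3 - <<'E'
from plan import *
plan([.48,-.12,.25],1.40,12)
E
```

```text
tool-frame mm [-494.8 -551.6  -30.5] rotdeg [ 0.  -0.  85.9] pos [0.1317 0.534  0.2195] t 1.9
[-0.9, -1.0, -0.06, 0.0, -0.0, 1.0]
[-1.0, -0.94, -0.06, 0.0, -0.0, 1.0]
[-1.0, -0.78, -0.05, 0.0, -0.0, 1.0]
[-1.0, -0.65, -0.05, 0.0, -0.0, 1.0]
[-1.0, -0.53, -0.05, 0.0, -0.0, 1.0]
[-1.0, -0.43, -0.04, 0.0, -0.0, 1.0]
[-1.0, -0.33, -0.04, 0.0, -0.0, 1.0]
[-1.0, -0.23, -0.04, -0.0, -0.0, 1.0]
[-1.0, -0.14, -0.04, -0.0, -0.0, 1.0]
[-1.0, -0.05, -0.04, -0.0, -0.0, 1.0]
[-1.0, 0.03, -0.04, -0.0, -0.0, 1.0]
[-1.0, 0.12, -0.04, -0.0, -0.0, 1.0]invalid input at $[0]: expected keys grip, dx, dy, dz, rx, ry, rz
```

All keys are needed in each row.

```bash
python3 -m inch '[{"grip":1,"dx":-0.9,"dy":-1,"dz":-0.06,"rx":0,"ry":0,"rz":1},{"grip":1,"dx":-1,"dy":-0.95,"dz":-0.06,"rx":0,"ry":0,"rz":1},{"grip":1,"dx":-1,"dy":-0.8,"dz":-0.05,"rx":0,"ry":0,"rz":1},{"grip":1,"dx":-1,"dy":-0.65,"dz":-0.05,"rx":0,"ry":0,"rz":1},{"grip":1,"dx":-1,"dy":-0.55,"dz":-0.05,"rx":0,"ry":0,"rz":1},{"grip":1,"dx":-1,"dy":-0.45,"dz":-0.05,"rx":0,"ry":0,"rz":1},{"grip":1,"dx":-1,"dy":-0.35,"dz":-0.05,"rx":0,"ry":0,"rz":1},{"grip":1,"dx":-1,"dy":-0.25,"dz":-0.05,"rx":0,"ry":0,"rz":1},{"grip":1,"dx":-1,"dy":-0.15,"dz":-0.05,"rx":0,"ry":0,"rz":1},{"grip":1,"dx":-1,"dy":-0.05,"dz":-0.05,"rx":0,"ry":0,"rz":1},{"grip":1,"dx":-1,"dy":0.05,"dz":-0.05,"rx":0,"ry":0,"rz":1},{"grip":1,"dx":-1,"dy":0.1,"dz":-0.05,"rx":0,"ry":0,"rz":1}]'
python3 - <<'E'
from plan import *
plan([.48,-.12,.25],1.40,12)
E
```

```text
time: 3.4
tool_pos: [0.2882, 0.2235, 0.2361]
ee_rot: [3.138, -0.001, 1.822]
wrist_force: [-0.3, 0.2, -0.4]
width: 0.094
tool-frame mm [-380.4  100.6  -13.8] rotdeg [ 0.2 -0.1 24.2] pos [0.2882 0.2235 0.2361] t 3.4
[-1.0, 0.26, -0.04, 0.04, -0.02, 1.0]
[-1.0, 0.36, -0.04, 0.01, 0.01, 1.0]
[-1.0, 0.46, -0.04, -0.0, -0.0, 1.0]
[-1.0, 0.57, -0.04, -0.0, -0.0, 1.0]
[-1.0, 0.7, -0.04, -0.0, -0.0, 0.83]
[-1.0, 0.81, -0.05, -0.0, -0.0, 0.0]
[-1.0, 0.81, -0.04, -0.0, -0.0, 0.0]
[-1.0, 0.81, -0.05, -0.0, -0.0, 0.0]
[-1.0, 0.81, -0.04, -0.0, -0.0, 0.0]
[-1.0, 0.81, -0.05, -0.0, -0.0, 0.0]
[-1.0, 0.81, -0.04, -0.0, -0.0, 0.0]
[-1.0, 0.81, -0.05, -0.0, -0.0, 0.0]
```

```bash
python3 -m inch '[{"grip":1,"dx":-1,"dy":0.25,"dz":-0.05,"rx":0.04,"ry":0,"rz":1},{"grip":1,"dx":-1,"dy":0.35,"dz":-0.05,"rx":0,"ry":0,"rz":1},{"grip":1,"dx":-1,"dy":0.45,"dz":-0.05,"rx":0,"ry":0,"rz":1},{"grip":1,"dx":-1,"dy":0.55,"dz":-0.05,"rx":0,"ry":0,"rz":1},{"grip":1,"dx":-1,"dy":0.7,"dz":-0.05,"rx":0,"ry":0,"rz":0.8},{"grip":1,"dx":-1,"dy":0.8,"dz":-0.05,"rx":0,"ry":0,"rz":0},{"grip":1,"dx":-1,"dy":0.8,"dz":-0.05,"rx":0,"ry":0,"rz":0},{"grip":1,"dx":-1,"dy":0.8,"dz":-0.05,"rx":0,"ry":0,"rz":0},{"grip":1,"dx":-1,"dy":0.8,"dz":-0.05,"rx":0,"ry":0,"rz":0},{"grip":1,"dx":-1,"dy":0.8,"dz":-0.05,"rx":0,"ry":0,"rz":0},{"grip":1,"dx":-1,"dy":0.8,"dz":-0.05,"rx":0,"ry":0,"rz":0},{"grip":1,"dx":-1,"dy":0.8,"dz":0,"rx":0,"ry":0,"rz":0}]'
python3 - <<'E'
from plan import *
p=cams.snapshot('wrist'); save(p,'w1')
a=p['frame']; cv2.imwrite('pics/w1b.png',cv2.resize(a[:,:,::-1],None,fx=1.55,fy=1.55,interpolation=cv2.INTER_CUBIC))
print(p['eye'],p['orientation'])
plan([.48,-.12,.25],1.40,12)
E
```

```text
time: 4.9
tool_pos: [0.4642, -0.1072, 0.2528]
ee_rot: [3.134, -0.004, 1.388]
wrist_force: [-0.3, -0.3, 0.2]
width: 0.0941
[ 0.47501369 -0.04076855  0.41917815] [-0.23398488 -0.00670927 -0.18330822]
tool-frame mm [-6.7 16.   2.2] rotdeg [ 0.5 -0.1 -0.9] pos [ 0.4655 -0.1105  0.2521] t 4.95
[-0.27, 0.64, 0.09, 0.09, -0.01, -0.17]
```

View pics/w1b.png

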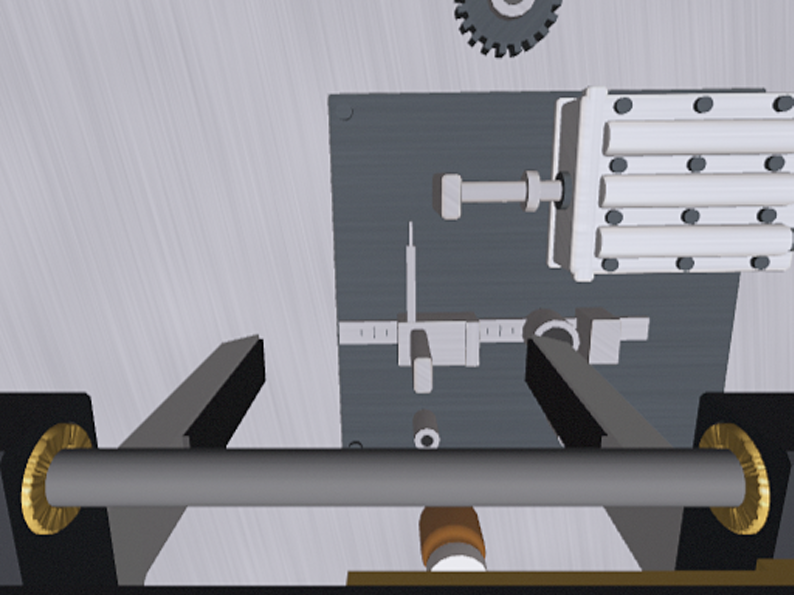

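The wrist view is sharp. The spool tab top is at (452,196)/1.55, the jaw tab top at (423,375)/1.55, the pointer tip at (411,222)/1.55 and the plate corner at (330,95)/1.55. I'll refit with it.

```bash
cat > fit2.py <<'E'
from fit import *
class P(dict): pass
Wd=dict(eye=[0.47501369,-0.04076855,0.41917815],orientation=[-0.23398488,-0.00670927,-0.18330822],intrinsics=[[341.35872808,0,254.62989854],[0,341.35872808,188.93572495],[0,0,1]])
s=1.55
wobs=[(Wd,C['a'],(330/s,95/s)),(Wd,'P',(452/s,196/s)),(Wd,'J',(423/s,375/s)),(Wd,'T',(411/s,222/s)),(Wd,'L',(533/s,190/s))]
def pt2(v,q):
    if q=='T': return W(v,(v[3]-.005,.035,.045))
    if q=='L': return W(v,(v[4]+.06,.055,.055))
    return pt(v,q)
g=lambda v:np.concatenate([(proj(p,pt2(v,q))-np.array(u))*(3 if p is Wd else .5) for p,q,u in wobs+obs])
r2=least_squares(g,r.x,loss='soft_l1'); v=r2.x
print(np.round(v,4),np.degrees(v[2])); print(np.round([proj(p,pt2(v,q))-np.array(u) for p,q,u in wobs+obs],1).tolist())
for n,q in [('jaw_grip',(v[3],-.055,.095)),('spool_grip',(v[4],.055,.095))]: print(n,W(v,q))
# free heights for tabs: two-view triangulation
for q in 'PJ': print(q,tri([ray(p,u) for p,k,u in wobs+obs if k==q]))
E
python3 fit2.py
```

```text
[ 0.5473 -0.1256 -0.1714 -0.0662 -0.0488] -9.819018019090107
[[-1.0, -2.2], [0.5, -1.4], [-1.0, -0.5], [-2.4, -2.0], [-0.5, -2.4], [-1.8, -2.2], [0.9, -0.8], [-0.3, -3.9], [0.1, 0.4], [-0.5, -3.1], [0.3, -4.5], [-0.6, -0.0], [1.5, -1.5]]
jaw_grip [ 0.47272145 -0.1685293   0.095     ]
spool_grip [ 0.50863179 -0.06310906  0.095     ]
[ 0.5487 -0.1262 -0.1646 -0.069  -0.0515] -9.429510563887158
[[-0.1, -1.2], [0.5, 0.2], [0.4, 0.4], [-0.5, -0.8], [-0.6, 0.1], [-1.9, -2.0], [0.0, -1.4], [-0.9, -0.1], [-3.0, -1.3], [-0.4, -2.0], [-0.6, -1.3], [2.6, -1.0], [-0.3, -4.2], [-0.5, 0.7], [-0.4, -3.5], [-0.6, -4.3], [-1.1, 0.3], [2.5, -1.3]]
jaw_grip [ 0.47169528 -0.16920464  0.095     ]
spool_grip [ 0.50691038 -0.06354641  0.095     ]
P (array([ 0.50736046, -0.06331866,  0.09861208]), [0.0008598420681660512, 0.0010773426971522984, 0.0003184459437425489])
J (array([ 0.47295294, -0.16710055,  0.10376633]), [0.0041658195386357275, 0.005246505099536966, 0.004070131923510812])
```

Run:
```python
from plan import *
plan([.472,-.169,.16],1.405,12)
```

```text
tool-frame mm [-59.9  18.9  92. ] rotdeg [ 0.3 -0.3 -1.1] pos [ 0.4639 -0.1069  0.2521] t 5.05
[-0.65, 0.21, 1.0, 0.07, -0.05, -0.22]
[-0.65, 0.2, 1.0, -0.0, -0.0, 0.0]
[-0.65, 0.19, 1.0, -0.0, -0.0, 0.0]
[-0.45, 0.14, 0.68, -0.0, -0.0, 0.0]
```

```bash
python3 -m inch '[{"grip":1,"dx":-0.65,"dy":0.2,"dz":1,"rx":0.07,"ry":-0.05,"rz":-0.2},{"grip":1,"dx":-0.65,"dy":0.2,"dz":1,"rx":0,"ry":0,"rz":0},{"grip":1,"dx":-0.65,"dy":0.2,"dz":1,"rx":0,"ry":0,"rz":0},{"grip":1,"dx":-0.45,"dy":0.15,"dz":0.7,"rx":0,"ry":0,"rz":0},{"grip":1,"dx":0,"dy":0,"dz":0,"rx":0,"ry":0,"rz":0}]'
python3 - <<'E'
from plan import *
p=cams.snapshot('wrist'); 
a=p['frame']; cv2.imwrite('pics/w2b.png',cv2.resize(a[:,:,::-1],None,fx=1.55,fy=1.55,interpolation=cv2.INTER_CUBIC))
print(p['eye'].tolist(),p['orientation'].tolist())
for q in ['jaw_grip','spool_grip','pointer']:
    print(q,[(np.round(x['pixel'],1).tolist(),round(x['score'],2)) for x in spotter.place_of(p,q)[:3]])
plan([.472,-.169,.09],1.405,12)
E
```

```text
time: 5.68
tool_pos: [0.4722, -0.1659, 0.1593]
ee_rot: [3.139, -0.002, 1.409]
wrist_force: [0.2, 0.6, 0.3]
width: 0.0937
[0.48236535729567526, -0.09903247744880579, 0.32546521894312763] [-0.2356797766751276, -0.0018548459251017668, -0.16206324521521878]
jaw_grip [([254.0, 212.7], 0.73)]
spool_grip [([283.1, 42.0], 0.62)]
pointer [([247.9, 80.8], 0.96)]
tool-frame mm [-3.2 -1.8 72. ] rotdeg [ 0.5 -0.   0.3] pos [ 0.4737 -0.1661  0.162 ] t 5.88
[-0.04, -0.02, 1.0, 0.09, -0.01, 0.06]
[-0.05, -0.02, 1.0, 0.0, 0.0, -0.0]
[-0.04, -0.02, 0.88, 0.0, 0.0, -0.0]
```

View pics/w2b.png

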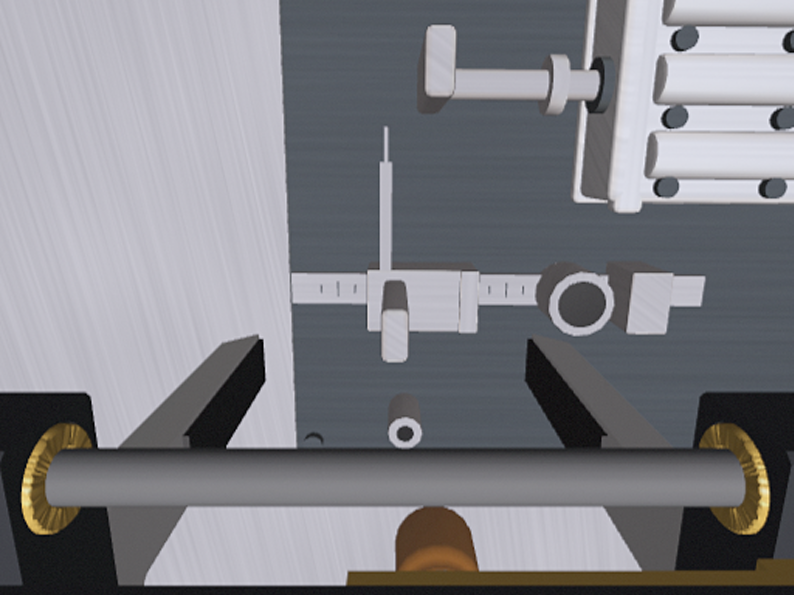

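The jaw tab top is at (395,336)/1.55 and the spool tab top at (440,62)/1.55, both clean. I'll triangulate between the two wrist views.

Run:
```python
from h import *
K=[[341.35872808,0,254.62989854],[0,341.35872808,188.93572495],[0,0,1]]
A=dict(eye=[0.47501369,-0.04076855,0.41917815],orientation=[-0.23398488,-0.00670927,-0.18330822],intrinsics=K)
B=dict(eye=[0.48236535729567526,-0.09903247744880579,0.32546521894312763],orientation=[-0.2356797766751276,-0.0018548459251017668,-0.16206324521521878],intrinsics=K)
s=1.55
T={}
for n,a,b in [('jaw',(423,375),(395.5,336)),('spool',(452,196),(440,62)),('ptr',(411,222),(386,127))]:
    a=np.array(a)/s;b=np.array(b)/s
    T[n],e=tri([ray(A,a),ray(B,b)]); print(n,T[n],e, 'atz', atz(B,b,.045 if n=='ptr' else .110))
# yaw from rail: line of measuring rail edges in B ( z=~.016)
for z,l in [(.0135,((292,272),(705,276))),(.0135,((292,303),(367,305))),(.055,((455,68),(548,70)))]:
    p,q=[atz(B,np.array(k)/s,z) for k in l]; print(np.degrees(np.arctan2(*(q-p)[[1,0]])))
p,q=[atz(A,np.array(k)/s,.012) for k in ((330,95),(341,420))]; print('left edge',np.degrees(np.arctan2(*(p-q)[[1,0]]))-90)
p,q=[atz(A,np.array(k)/s,.012) for k in ((330,95),(550,91))]; print('top edge',np.degrees(np.arctan2(*(q-p)[[1,0]])))
```

```text
jaw [ 0.47142863 -0.17018256  0.10625295] [9.310060070897575e-05, 9.310060070906132e-05] atz [ 0.47169941 -0.16892621  0.11      ]
spool [ 0.50658816 -0.0635352   0.10643951] [0.0003051218355057648, 0.000305121835505765] atz [ 0.5058926  -0.06410807  0.11      ]
ptr [ 0.48170835 -0.0799425   0.05096976] [6.99568391356117e-05, 6.995683913571768e-05] atz [ 0.48162309 -0.07953584  0.045     ]
-9.872461190144938
-10.893960268317032
-10.416580855840985
left edge -10.072428252305983
top edge -9.471497582210546
```

```bash
python3 -m inch '[{"grip":1,"dx":-0.05,"dy":-0.05,"dz":0.9,"rx":0.09,"ry":0,"rz":0.08},{"grip":1,"dx":-0.05,"dy":-0.02,"dz":0.9,"rx":0,"ry":0,"rz":0},{"grip":1,"dx":-0.05,"dy":0,"dz":0.9,"rx":0,"ry":0,"rz":0},{"grip":0.7,"dx":0,"dy":0,"dz":0.2,"rx":0,"ry":0,"rz":0},{"grip":0.4,"dx":0,"dy":0,"dz":0,"rx":0,"ry":0,"rz":0}]'
python3 - <<'E'
from plan import *
plan([.4716,-.1695,.088],1.40,12)
E
```

```text
time: 6.5
tool_pos: [0.4719, -0.1685, 0.0864]
ee_rot: [3.14, -0.0, 1.404]
wrist_force: [0.6, -1.3, 0.2]
width: 0.0775
tool-frame mm [-1.  -0.2 -1.6] rotdeg [ 0.1 -0.   0.2] pos [ 0.4719 -0.1685  0.0864] t 6.5
[-0.04, -0.01, -0.07, 0.02, -0.0, 0.04]
```

```bash
python3 -m inch '[{"grip":0,"dx":0,"dy":0,"dz":0,"rx":0,"ry":0,"rz":0},{"grip":0,"dx":0,"dy":0,"dz":0,"rx":0,"ry":0,"rz":0},{"grip":0,"dx":0,"dy":0,"dz":0,"rx":0,"ry":0,"rz":0},{"grip":0,"dx":0,"dy":0,"dz":0,"rx":0,"ry":0,"rz":0},{"grip":0,"dx":0,"dy":0,"dz":0,"rx":0,"ry":0,"rz":0},{"grip":0,"dx":0,"dy":0,"dz":0,"rx":0,"ry":0,"rz":0}]'
python3 - <<'E'
from plan import *
o=robot.get_obs(); print(o['wrist_force'],o['tool_pos'],o['width'])
p=cams.snapshot('wrist'); 
cv2.imwrite('pics/w3b.png',cv2.resize(p['frame'][:,:,::-1],None,fx=1.55,fy=1.55,interpolation=cv2.INTER_CUBIC))
E
```

```text
time: 7.25
tool_pos: [0.4736, -0.1692, 0.0893]
ee_rot: [3.135, 0.001, 1.404]
wrist_force: [0.7, -0.3, 0.1]
width: 0.0172
[ 0.74345175 -0.32563095  0.11264094] [ 0.47363483 -0.1692419   0.08925767] 0.01722405224023697
```

View pics/w3b.png

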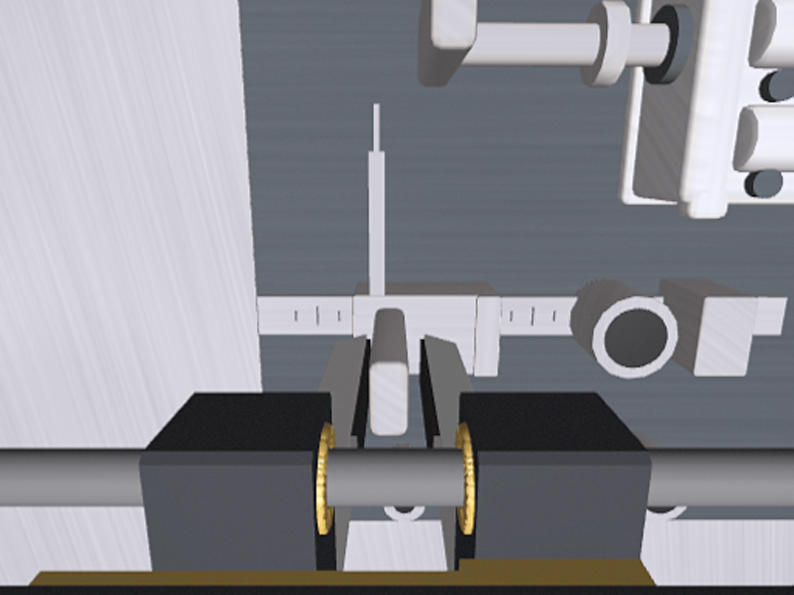

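```bash
python3 -m inch '[{"grip":0,"dx":0,"dy":0,"dz":0,"rx":0,"ry":0,"rz":0},{"grip":0,"dx":0,"dy":0,"dz":0,"rx":0,"ry":0,"rz":0},{"grip":0,"dx":0,"dy":0,"dz":0,"rx":0,"ry":0,"rz":0},{"grip":0,"dx":0,"dy":0.2,"dz":0,"rx":0,"ry":0,"rz":0},{"grip":0,"dx":0,"dy":0.2,"dz":0,"rx":0,"ry":0,"rz":0},{"grip":0,"dx":0,"dy":0.2,"dz":0,"rx":0,"ry":0,"rz":0},{"grip":0,"dx":0,"dy":0.2,"dz":0,"rx":0,"ry":0,"rz":0},{"grip":0,"dx":0,"dy":0.2,"dz":0,"rx":0,"ry":0,"rz":0}]'
python3 - <<'E'
from plan import *
plan([.4716+.0443,-.1695-.0077,.088],1.40,1)
E
```

```text
time: 8.3
tool_pos: [0.4975, -0.1733, 0.0892]
ee_rot: [3.141, 0.001, 1.403]
wrist_force: [-3.3, 0.3, 2.6]
width: 0.0122
tool-frame mm [-0.7 18.8  1.2] rotdeg [0.  0.1 0.2] pos [ 0.4975 -0.1733  0.0892] t 8.3
[-0.03, 0.75, 0.05, 0.01, 0.01, 0.04]
```

Width 12.2 mm and about 3.3 N of drag match the jaw friction. I'll keep going.

```bash
python3 -m inch '[{"grip":0,"dx":0,"dy":0.2,"dz":0,"rx":0,"ry":0,"rz":0},{"grip":0,"dx":0,"dy":0.2,"dz":0,"rx":0,"ry":0,"rz":0},{"grip":0,"dx":0,"dy":0.2,"dz":0,"rx":0,"ry":0,"rz":0},{"grip":0,"dx":0,"dy":0.1,"dz":0,"rx":0,"ry":0,"rz":0}]';python3 -m inch '[{"grip":0,"dx":0,"dy":0.1,"dz":0,"rx":0,"ry":0,"rz":0}]';  python3 -m inch '[{"grip":0,"dx":0,"dy":0.1,"dz":0,"rx":0,"ry":0,"rz":0}]'
```

```text
time: 8.8
tool_pos: [0.5157, -0.1764, 0.0892]
ee_rot: [-3.141, 0.001, 1.403]
wrist_force: [-3.9, -0.0, 3.6]
width: 0.012
time: 8.93
tool_pos: [0.5167, -0.1766, 0.0892]
ee_rot: [-3.137, 0.001, 1.403]
wrist_force: [-13.3, 1.5, 8.1]
width: 0.0118
time: 9.05
tool_pos: [0.5167, -0.1766, 0.0891]
ee_rot: [-3.13, 0.001, 1.403]
wrist_force: [-14.2, 2.0, 8.0]
width: 0.0119
```

Pinch contact at about 14 N. I'll hold it a little firmer for over 0.2 s and then check.

```bash
python3 -m inch '[{"grip":0,"dx":0,"dy":0.15,"dz":0,"rx":-0.05,"ry":0,"rz":0},{"grip":0,"dx":0,"dy":0.15,"dz":0,"rx":-0.05,"ry":0,"rz":0},{"grip":0,"dx":0,"dy":0.15,"dz":0,"rx":0,"ry":0,"rz":0},{"grip":0,"dx":0,"dy":0.15,"dz":0,"rx":0,"ry":0,"rz":0}]'
python3 - <<'E'
from plan import *
p=cams.snapshot('wrist'); print(p['eye'].tolist(),p['orientation'].tolist())
cv2.imwrite('pics/w4b.png',cv2.resize(p['frame'][:,:,::-1],None,fx=1.55,fy=1.55,interpolation=cv2.INTER_CUBIC))
E
```

```text
time: 9.55
tool_pos: [0.5166, -0.1766, 0.089]
ee_rot: [-3.104, 0.0, 1.403]
wrist_force: [-16.4, 2.3, 6.8]
width: 0.0127
[0.5339626858545767, -0.11054940001860991, 0.25494747450612976] [-0.23823002320838593, 0.038914318500393064, -0.16838124758582207]
```

View pics/w4b.png

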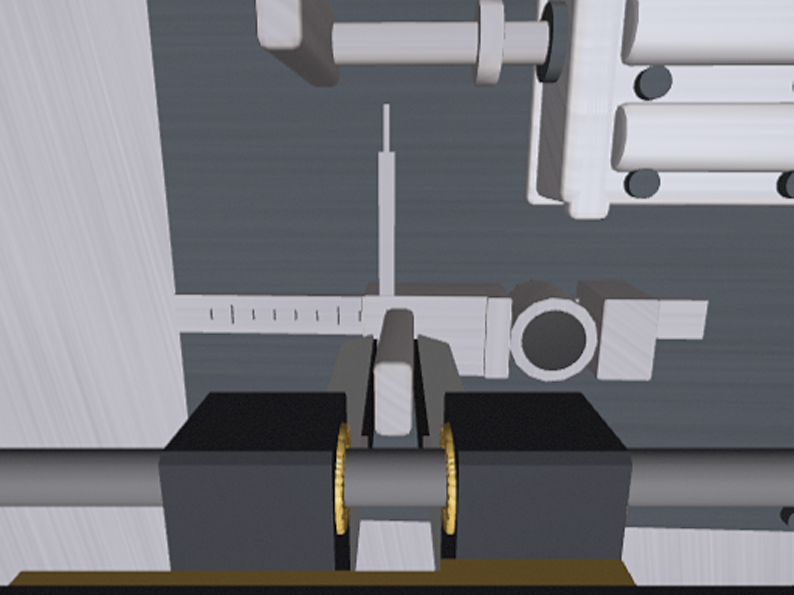

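```bash
python3 -m inch '[{"grip":0.6,"dx":0,"dy":0,"dz":0,"rx":0,"ry":0,"rz":0},{"grip":0.6,"dx":0,"dy":0,"dz":0,"rx":0,"ry":0,"rz":0},{"grip":0.6,"dx":0,"dy":0,"dz":0,"rx":-0.2,"ry":0,"rz":0},{"grip":0.6,"dx":0,"dy":0,"dz":-0.8,"rx":-0.2,"ry":0,"rz":0},{"grip":0.6,"dx":0,"dy":0,"dz":-1,"rx":0,"ry":0,"rz":0},{"grip":0.6,"dx":0,"dy":0,"dz":-1,"rx":0,"ry":0,"rz":0}]'
python3 - <<'E'
from plan import *
plan([.5065,-.0637,.150],1.40)
E
```

```text
time: 10.35
tool_pos: [0.519, -0.1764, 0.1609]
ee_rot: [3.137, -0.001, 1.404]
wrist_force: [0.2, -0.5, 0.6]
width: 0.0563
tool-frame mm [109.1 -31.1  10.9] rotdeg [ 0.3 -0.1  0.2] pos [ 0.519  -0.1764  0.1609] t 10.35
[1.0, -0.29, 0.1, 0.05, -0.01, 0.04]
[1.0, -0.29, 0.1, 0.0, -0.0, 0.0]
[1.0, -0.29, 0.1, 0.0, -0.0, 0.0]
[1.0, -0.28, 0.1, 0.0, -0.0, 0.0]
[0.36, -0.1, 0.04, 0.0, -0.0, 0.0]
```

```bash
python3 -m inch '[{"grip":0.7,"dx":1,"dy":-0.3,"dz":0.1,"rx":0.05,"ry":0,"rz":0.04},{"grip":0.7,"dx":1,"dy":-0.3,"dz":0.1,"rx":0,"ry":0,"rz":0},{"grip":0.7,"dx":1,"dy":-0.3,"dz":0.1,"rx":0,"ry":0,"rz":0},{"grip":0.7,"dx":1,"dy":-0.3,"dz":0.1,"rx":0,"ry":0,"rz":0},{"grip":0.7,"dx":0.4,"dy":-0.1,"dz":0,"rx":0,"ry":0,"rz":0},{"grip":0.7,"dx":0,"dy":0,"dz":0,"rx":0,"ry":0,"rz":0}]'
python3 - <<'E'
from plan import *
p=cams.snapshot('wrist'); print(p['eye'].tolist(),p['orientation'].tolist())
cv2.imwrite('pics/w5b.png',cv2.resize(p['frame'][:,:,::-1],None,fx=1.55,fy=1.55,interpolation=cv2.INTER_CUBIC))
plan([.5065,-.0637,.088],1.40)
E
```

```text
time: 11.1
tool_pos: [0.5109, -0.0617, 0.1644]
ee_rot: [3.114, 0.002, 1.399]
wrist_force: [0.5, -0.4, 0.0]
width: 0.0656
[0.517955797440265, 0.006335250633392796, 0.3302860353906208] [-0.23975535041640078, -0.026326087252022567, -0.1722787502154806]
tool-frame mm [-2.2 -6.3 76.3] rotdeg [ 1.6  0.1 -0.1] pos [ 0.511  -0.0621  0.1644] t 11.15
[-0.03, -0.08, 1.0, 0.31, 0.02, -0.02]
[-0.03, -0.06, 1.0, 0.0, 0.0, 0.0]
[-0.03, -0.05, 1.0, 0.0, 0.0, 0.0]
[-0.0, -0.01, 0.05, 0.0, 0.0, 0.0]
```

View pics/w5b.png

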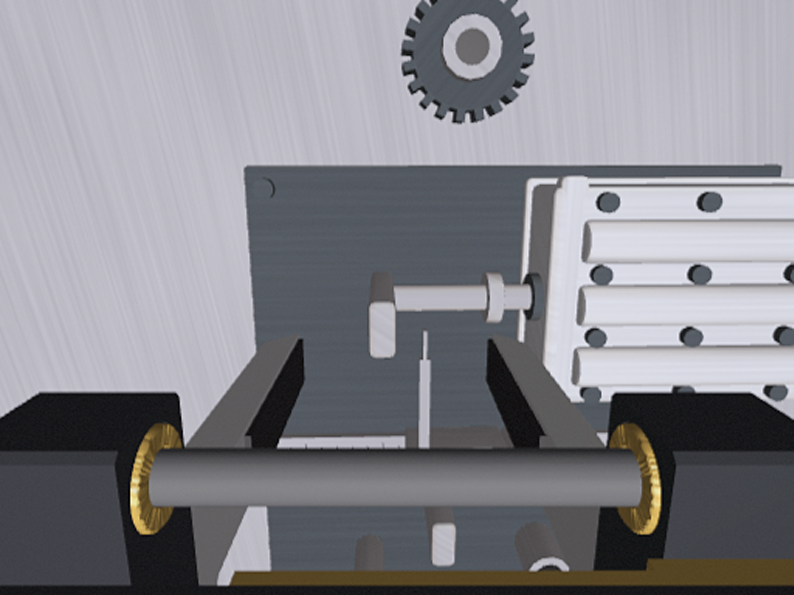

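The spool tab top at (382,330)/1.55 is inside the finger gap, a bit left of its centre. I'll check its position before descending.

Run:
```python
from h import *
K=[[341.35872808,0,254.62989854],[0,341.35872808,188.93572495],[0,0,1]]
B=dict(eye=[0.517955797440265,0.006335250633392796,0.3302860353906208],orientation=[-0.23975535041640078,-0.026326087252022567,-0.1722787502154806],intrinsics=K)
print(atz(B,(382/1.55,330/1.55),.109), atz(B,(443/1.55,544/1.55),.109))
```

```text
[ 0.506084   -0.06348897  0.109     ] [ 0.51600765 -0.1766288   0.109     ]
```

```bash
python3 -m inch '[{"grip":0.6,"dx":-0.05,"dy":-0.1,"dz":0.9,"rx":0.3,"ry":0,"rz":0},{"grip":0.6,"dx":-0.05,"dy":-0.05,"dz":0.9,"rx":0,"ry":0,"rz":0},{"grip":0.6,"dx":0,"dy":-0.05,"dz":0.9,"rx":0,"ry":0,"rz":0},{"grip":0.4,"dx":0,"dy":0,"dz":0.2,"rx":0,"ry":0,"rz":0}]'
python3 - <<'E'
from plan import *
plan([.5065,-.0637,.088],1.40)
E
```

```text
time: 11.65
tool_pos: [0.5053, -0.0674, 0.0856]
ee_rot: [-3.137, 0.003, 1.394]
wrist_force: [-0.0, -0.3, -0.5]
width: 0.0497
tool-frame mm [ 3.8  0.5 -2.4] rotdeg [-0.3  0.2 -0.3] pos [ 0.5053 -0.0674  0.0856] t 11.65
[0.15, 0.02, -0.09, -0.06, 0.03, -0.07]
```

```bash
python3 -m inch '[{"grip":0,"dx":0.12,"dy":0,"dz":-0.08,"rx":-0.05,"ry":0,"rz":-0.05},{"grip":0,"dx":0,"dy":0,"dz":0,"rx":0,"ry":0,"rz":0},{"grip":0,"dx":0,"dy":0,"dz":0,"rx":0,"ry":0,"rz":0},{"grip":0,"dx":0,"dy":0,"dz":0,"rx":0,"ry":0,"rz":0},{"grip":0,"dx":0,"dy":0,"dz":0,"rx":0,"ry":0,"rz":0},{"grip":0,"dx":0,"dy":0,"dz":0,"rx":0,"ry":0,"rz":0},{"grip":0,"dx":0,"dy":0,"dz":0,"rx":0,"ry":0,"rz":0}]'
python3 - <<'E'
from plan import *
plan([.4707,-.0572,.088],1.40,1)
E
```

```text
time: 12.52
tool_pos: [0.5062, -0.0651, 0.0885]
ee_rot: [-3.141, 0.003, 1.398]
wrist_force: [-1.2, -0.0, -0.8]
width: 0.0119
tool-frame mm [  1.7 -36.3   0.5] rotdeg [-0.   0.2 -0.1] pos [ 0.5062 -0.0651  0.0885] t 12.53
[0.05, -1.0, 0.01, -0.01, 0.04, -0.02]
```

```bash
python3 -m inch '[{"grip":0,"dx":0,"dy":-0.2,"dz":0,"rx":0,"ry":0,"rz":0},{"grip":0,"dx":0,"dy":-0.25,"dz":0,"rx":0,"ry":0,"rz":0},{"grip":0,"dx":0,"dy":-0.25,"dz":0,"rx":0,"ry":0,"rz":0},{"grip":0,"dx":0,"dy":-0.25,"dz":0,"rx":0,"ry":0,"rz":0},{"grip":0,"dx":0,"dy":-0.25,"dz":0,"rx":0,"ry":0,"rz":0}]'
python3 - <<'E'
from plan import *
plan([.4707,-.0572,.088],1.40,1)
E
```

```text
time: 13.15
tool_pos: [0.4791, -0.0604, 0.0885]
ee_rot: [3.132, 0.003, 1.398]
wrist_force: [6.6, -1.6, -4.2]
width: 0.0121
tool-frame mm [ 1.7 -8.8  0.4] rotdeg [ 0.5  0.2 -0.1] pos [ 0.4791 -0.0604  0.0885] t 13.15
[0.07, -0.35, 0.02, 0.11, 0.04, -0.03]
```

```bash
python3 -m inch '[{"grip":0,"dx":0,"dy":-0.2,"dz":0,"rx":0.1,"ry":0,"rz":0},{"grip":0,"dx":0,"dy":-0.15,"dz":0,"rx":0.1,"ry":0,"rz":0},{"grip":0,"dx":0,"dy":-0.1,"dz":0,"rx":0.1,"ry":0,"rz":0}]'
python3 - <<'E'
from plan import *
plan([.4707,-.0572,.088],1.40,1)
p=cams.snapshot('wrist'); print(p['eye'].tolist(),p['orientation'].tolist())
cv2.imwrite('pics/w6b.png',cv2.resize(p['frame'][:,:,::-1],None,fx=1.55,fy=1.55,interpolation=cv2.INTER_CUBIC))
plan([.4707,-.0572,.088],1.40,1)
E
```

```text
time: 13.52
tool_pos: [0.4719, -0.0592, 0.0885]
ee_rot: [-3.138, 0.003, 1.398]
wrist_force: [8.2, -1.1, -7.8]
width: 0.012
tool-frame mm [ 1.8 -1.5  0.5] rotdeg [-0.2  0.2 -0.1] pos [ 0.4719 -0.0592  0.0885] t 13.53
[0.07, -0.06, 0.02, -0.04, 0.04, -0.03]
[0.4839544735073777, 0.008201386051186331, 0.25436626382575045] [-0.24112268049878205, 0.004156990753434675, -0.1736186035618416]
tool-frame mm [ 1.7 -1.6  0.5] rotdeg [-0.2  0.2 -0.1] pos [ 0.472  -0.0592  0.0885] t 13.57
[0.07, -0.06, 0.02, -0.04, 0.03, -0.03]
```

View pics/w6b.png

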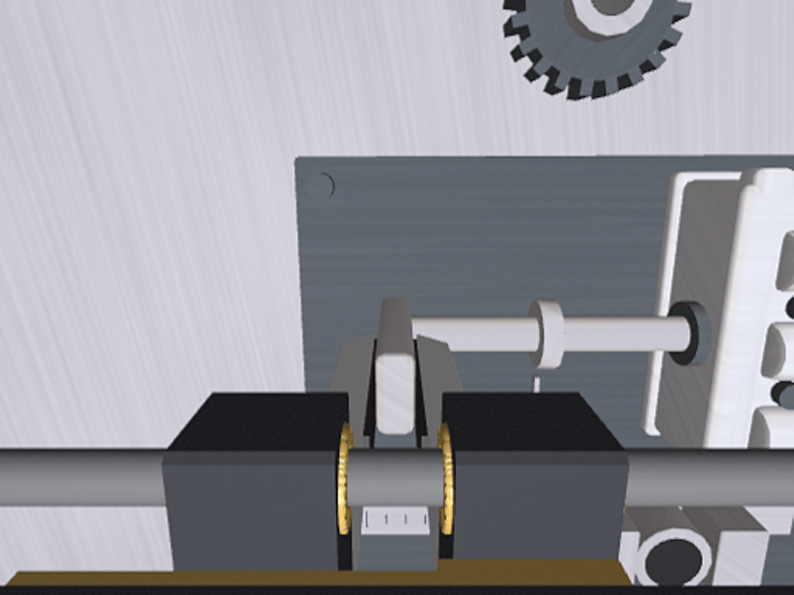

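Run:
```python
from h import *
from scipy.optimize import least_squares
K=[[341.35872808,0,254.62989854],[0,341.35872808,188.93572495],[0,0,1]]
B=dict(eye=[0.4839544735073777,0.008201386051186331,0.25436626382575045],orientation=[-0.24112268049878205,0.004156990753434675,-0.1736186035618416],intrinsics=K)
s=1.55
for yw in (-9.4,-9.8,-10.2):
    y=np.radians(yw); ex=np.array([np.cos(y),np.sin(y),0]); ey=np.array([-np.sin(y),np.cos(y),0]); ez=np.array([0,0,1])
    tip=atz(B,np.array((537,373))/s,.045)
    th=np.linspace(0,2*np.pi,90)
    def ext(c):
        q=np.array([proj(B,c+ex*h+.014*(np.cos(t)*ey+np.sin(t)*ez)) for h in (-.004,.004) for t in th])*s
        return np.array([q[:,0].min(),q[:,0].max(),q[:,1].min(),q[:,1].max()])
    r=least_squares(lambda v:ext(np.array([v[0],v[1],v[2]]))-np.array([530,566,297,369]),[tip[0],tip[1]+.02,.05])
    r2=least_squares(lambda v:ext(np.array([v[0],v[1],.05]))-np.array([530,566,297,369]),[tip[0],tip[1]+.02])
    for rr in (r,r2):
        c=np.r_[rr.x,.05][:3]; d=c-tip; print(yw,'collar',np.round(c,4),'tip',np.round(tip,4),'dx mm',1000*d@ex,'dy',1000*d@ey,'res',rr.fun.round(1))
```

```text
-9.4 collar [ 0.5319 -0.0678  0.0509] tip [ 0.5274 -0.0871  0.045 ] dx mm 1.2487947658496044 dy 19.758757192574564 res [-1.9  1.7  1.  -1. ]
-9.4 collar [ 0.5321 -0.0681  0.05  ] tip [ 0.5274 -0.0871  0.045 ] dx mm 1.5350380315006784 dy 19.4457416296149 res [-1.8  1.6  1.2 -1.2]
-9.8 collar [ 0.5319 -0.0677  0.0511] tip [ 0.5274 -0.0871  0.045 ] dx mm 1.0625392292293774 dy 19.81577942275976 res [-2.   1.7  1.1 -1. ]
-9.8 collar [ 0.5321 -0.0681  0.05  ] tip [ 0.5274 -0.0871  0.045 ] dx mm 1.3959329772539244 dy 19.456289210866167 res [-1.9  1.6  1.2 -1.2]
-10.2 collar [ 0.5319 -0.0678  0.0508] tip [ 0.5274 -0.0871  0.045 ] dx mm 1.0243439235859053 dy 19.716802365097383 res [-2.   1.8  1.1 -1.1]
-10.2 collar [ 0.5321 -0.0681  0.05  ] tip [ 0.5274 -0.0871  0.045 ] dx mm 1.259013255599663 dy 19.467271174124594 res [-1.9  1.7  1.2 -1.2]
```

The collar is about 1.3 mm short, and vision and kinematics agree on that. I'll pull slightly further.

```bash
python3 -m inch '[{"grip":0,"dx":0,"dy":-0.12,"dz":0,"rx":0,"ry":0,"rz":0},{"grip":0,"dx":0,"dy":-0.09,"dz":0,"rx":0,"ry":0,"rz":0}]'
python3 - <<'E'
from plan import *
plan([.4707,-.0572,.088],1.40,1)
E
```

```text
time: 13.82
tool_pos: [0.4698, -0.0588, 0.0885]
ee_rot: [3.136, 0.003, 1.398]
wrist_force: [7.5, -1.8, -6.0]
width: 0.0116
tool-frame mm [1.8 0.7 0.5] rotdeg [ 0.3  0.2 -0.1] pos [ 0.4698 -0.0588  0.0885] t 13.82
[0.07, 0.03, 0.02, 0.07, 0.03, -0.03]
```

```bash
python3 -m inch '[{"grip":0,"dx":0,"dy":-0.05,"dz":0,"rx":0,"ry":0,"rz":0},{"grip":0,"dx":0,"dy":-0.05,"dz":0,"rx":0,"ry":0,"rz":0}]'; python3 -m inch '[{"grip":0,"dx":0,"dy":-0.06,"dz":0,"rx":0,"ry":0,"rz":0},{"grip":0,"dx":0,"dy":-0.06,"dz":0,"rx":0,"ry":0,"rz":0}]'
python3 - <<'E'
from plan import *
plan([.4707,-.0572,.088],1.40,1)
p=cams.snapshot('wrist'); print(p['eye'].tolist(),p['orientation'].tolist())
cv2.imwrite('pics/w7b.png',cv2.resize(p['frame'][:,:,::-1],None,fx=1.55,fy=1.55,interpolation=cv2.INTER_CUBIC))
c=p['frame'][180:255,310:400,::-1]; cv2.imwrite('pics/w7c.png',cv2.resize(c,None,fx=7,fy=7,interpolation=cv2.INTER_CUBIC))
for i in range(6):
    q=cams.snapshot('side'); 
print(robot.get_obs()['tool_pos'],robot.get_obs()['wrist_force'],robot.get_obs()['time'])
E
```

```text
time: 14.08
tool_pos: [0.4692, -0.0587, 0.0885]
ee_rot: [3.129, 0.003, 1.397]
wrist_force: [7.7, -1.7, -5.2]
width: 0.0118
time: 14.32
tool_pos: [0.468, -0.0585, 0.0885]
ee_rot: [3.124, 0.003, 1.397]
wrist_force: [7.4, -1.4, -5.1]
width: 0.0122
tool-frame mm [1.8 2.4 0.5] rotdeg [ 1.   0.1 -0.2] pos [ 0.468  -0.0585  0.0885] t 14.32
[0.07, 0.1, 0.02, 0.21, 0.03, -0.04]
[0.4766644574437339, 0.00938827342928985, 0.25433782173485736] [-0.24063349958017638, -0.016995266765662764, -0.17422874390587695]
[ 0.46796915 -0.0585515   0.08847748] [ 8.92291691 -1.85832859 -4.81064264] 14.675
```

View pics/w7c.png

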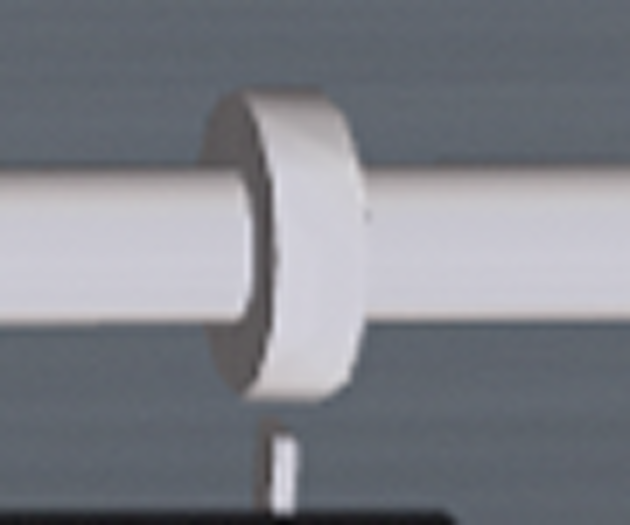

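View pics/w7b.png

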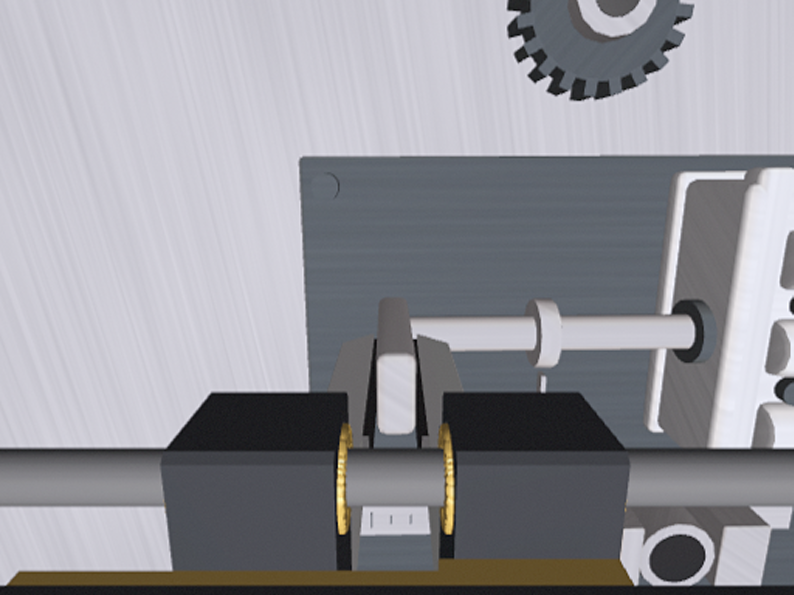

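```bash
cat > chk.py <<'E'
from h import *
from scipy.optimize import least_squares
def chk(B,ex4,tp,yw=-9.8):
    y=np.radians(yw); ex=np.array([np.cos(y),np.sin(y),0]); ey=np.array([-np.sin(y),np.cos(y),0]); ez=np.array([0,0,1])
    tip=atz(B,tp,.046); th=np.linspace(0,2*np.pi,90)
    def ext(c):
        q=np.array([proj(B,c+ex*h+.014*(np.cos(t)*ey+np.sin(t)*ez)) for h in (-.004,.004) for t in th])
        return np.array([q[:,0].min(),q[:,0].max(),q[:,1].min(),q[:,1].max()])
    r2=least_squares(lambda v:ext(np.array([v[0],v[1],.05]))-np.array(ex4),[tip[0],tip[1]+.02])
    c=np.r_[r2.x,.05]; d=c-tip; print('collar',np.round(c,4),'tip',np.round(tip,4),'dx mm',1000*d@ex,'dy',1000*d@ey,'res',r2.fun.round(1))
E
python3 - <<'E'
from chk import *
K=[[341.35872808,0,254.62989854],[0,341.35872808,188.93572495],[0,0,1]]
B=dict(eye=[0.4766644574437339,0.00938827342928985,0.25433782173485736],orientation=[-0.24063349958017638,-0.016995266765662764,-0.17422874390587695],intrinsics=K)
chk(B,[339,362.4,192.9,237.4],(350.6,242.1))
E
```

```text
collar [ 0.5276 -0.068   0.05  ] tip [ 0.5271 -0.0882  0.046 ] dx mm -2.9607116428423197 dy 19.990022302489685 res [-1.3  1.1 -0.1  0.1]
```

The collar is about 2.5–3 mm past the pointer, so I'll ease it back and straighten the tool.

```bash
python3 -m inch '[{"grip":0,"dx":0,"dy":0.06,"dz":0,"rx":0.1,"ry":0,"rz":0}]'; python3 -m inch '[{"grip":0,"dx":0,"dy":-0.02,"dz":0,"rx":0,"ry":0,"rz":0}]'
python3 - <<'E'
from plan import *
plan([.4707,-.0572,.088],1.40,1)
E
```

```text
time: 14.8
tool_pos: [0.4701, -0.0589, 0.0885]
ee_rot: [3.13, 0.002, 1.397]
wrist_force: [7.1, -0.6, -5.8]
width: 0.0121
time: 14.92
tool_pos: [0.4706, -0.059, 0.0885]
ee_rot: [3.128, 0.002, 1.397]
wrist_force: [7.6, -0.6, -3.5]
width: 0.0117
tool-frame mm [ 1.8 -0.2  0.5] rotdeg [ 0.8  0.1 -0.2] pos [ 0.4706 -0.059   0.0885] t 14.93
[0.07, -0.01, 0.02, 0.16, 0.03, -0.04]
```

Now at the target. I'll hold with a neutral row and check it visually for drift.

```bash
python3 -m inch '[{"grip":0,"dx":0,"dy":-0.03,"dz":0,"rx":0,"ry":0,"rz":0},{"grip":0,"dx":0,"dy":-0.03,"dz":0,"rx":0,"ry":0,"rz":0},{"grip":0,"dx":0,"dy":-0.03,"dz":0,"rx":0,"ry":0,"rz":0}]'
python3 - <<'E'
from plan import *
plan([.4707,-.0572,.088],1.40,1)
p=cams.snapshot('wrist'); print(p['eye'].tolist(),p['orientation'].tolist())
c=p['frame'][180:255,310:400,::-1]; cv2.imwrite('pics/w8c.png',cv2.resize(c,None,fx=7,fy=7,interpolation=cv2.INTER_CUBIC))
for i in range(8): q=cams.snapshot('side'); 
o=robot.get_obs();print(o['tool_pos'],o['wrist_force'],o['time'],o['width'])
cv2.imwrite('pics/s8c.png',cv2.resize(q['frame'][190:384,110:350,::-1],None,fx=3,fy=3,interpolation=cv2.INTER_CUBIC))
E
```

```text
time: 15.3
tool_pos: [0.4708, -0.059, 0.0885]
ee_rot: [3.12, 0.002, 1.396]
wrist_force: [7.9, -1.3, -4.7]
width: 0.0117
tool-frame mm [ 1.8 -0.4  0.5] rotdeg [ 1.2  0.1 -0.2] pos [ 0.4708 -0.059   0.0885] t 15.3
[0.07, -0.02, 0.02, 0.24, 0.03, -0.04]
[0.47894643672884724, 0.008937906513778161, 0.25435343310180736] [-0.24023910810610577, -0.02030266902402933, -0.17478682211079227]
[ 0.4707452  -0.05900208  0.08847822] [ 7.79811756 -1.17655491 -5.06643759] 15.75 0.01218049214444858
```

View pics/w8c.png

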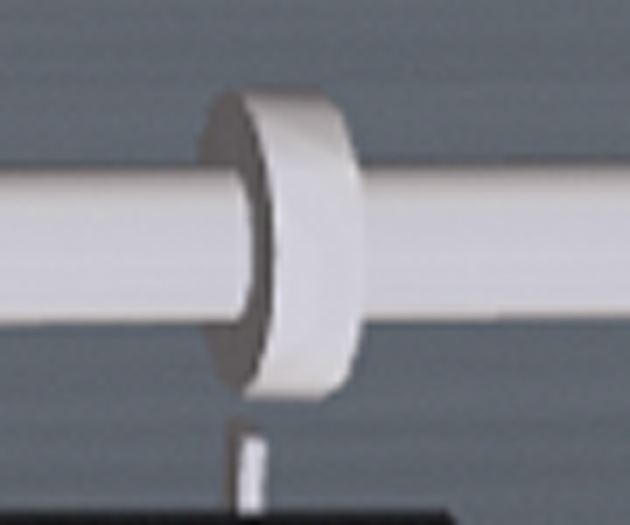

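View pics/s8c.png

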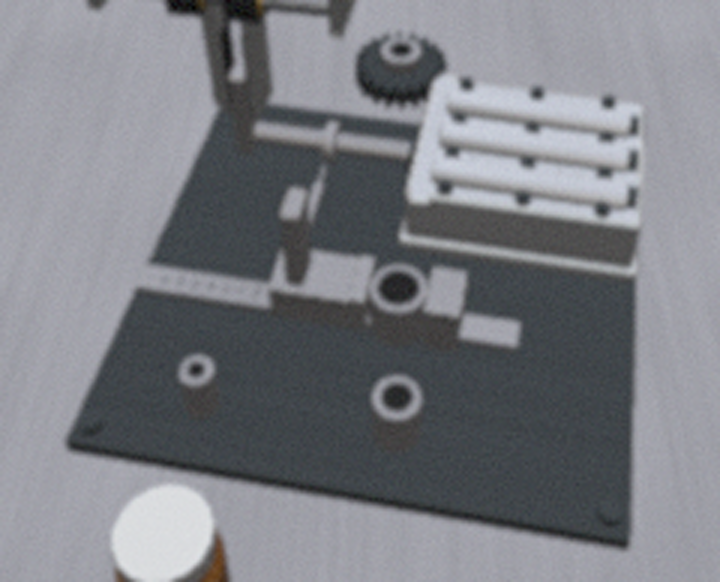

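Run:
```python
from chk import *
K=[[341.35872808,0,254.62989854],[0,341.35872808,188.93572495],[0,0,1]]
B=dict(eye=[0.47894643672884724,0.008937906513778161,0.25435343310180736],orientation=[-0.24023910810610577,-0.02030266902402933,-0.17478682211079227],intrinsics=K)
for yw in (-9.4,-9.8,-10.2):chk(B,[310+200/7,310+362/7,192.9,237.2],(310+254/7,242.1),yw)
```

```text
collar [ 0.5302 -0.0684  0.05  ] tip [ 0.5273 -0.0883  0.046 ] dx mm -0.33094630179304985 dy 20.04561443007759 res [-1.4  1.2 -0.2  0.2]
collar [ 0.5302 -0.0684  0.05  ] tip [ 0.5273 -0.0883  0.046 ] dx mm -0.47475216647312696 dy 20.043299139095975 res [-1.4  1.3 -0.2  0.2]
collar [ 0.5302 -0.0684  0.05  ] tip [ 0.5273 -0.0883  0.046 ] dx mm -0.6180387050542933 dy 20.03996530639865 res [-1.5  1.3 -0.1  0.1]
```

The collar is within 0.5 mm of the pointer, and it was steady over 0.45 s with a 7.8 N load. The jaw is shut on the upright large sleeve and everything else is in place, so I'm handing in.

Run:
```python
from bench import robot
print(robot.close_job())
o=robot.get_obs(); print(o['time'],o['tool_pos'],o['wrist_force'],o['width'])
```

```text
the job is handed in; nothing more can be done
None
the job is handed in; nothing more can be done
```

I shut the caliper jaw on the large (36 mm) sleeve, then pulled the spool out about 36 mm and handed in with the gripper still holding it. The hand-in gave no verdict.

**Jaw:** I pushed it home and held it for about 0.75 s at 13–16 N on the wrist, of which about 3 N is jaw friction. After I let go, the wrist and side views showed the jaw still against the upright sleeve.

**Spool:**
- **Level:** I first pulled it about 3 mm past the pointer and eased it back. The last wrist picture puts the collar 0.3–0.6 mm past the pointer, and the arm's position agrees to about 0.5 mm.
- **Holding:** the tool stayed still for 0.45 s before hand-in, carrying about 7.8 N with a 12 mm grip on the tab.

**Other things:** the last side view shows the other two sleeves, the gear and the jar where they were. The robot clock read 15.75 s at hand-in.

**Disagreements:**
- **Tab heights:** the first look from the fixed cameras put the tab tops at 99–104 mm. Two wrist views gave about 106 mm, against 110 mm in the text, so I gripped low enough to suit all of these.
- **Tilt:** the tool ended about 1.2° off vertical under the spring load, and I left it that way.

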